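# Reset the ratchet table easel to a lower notch for painting a picture frame

### The job

The table easel's board is propped too steep. Its ratchet only lets it go up, so lift the board by its steel bar past the top notch until the pawl is thrown clear, let it right down flat so that the pawl drops back in, and then prop the board on the second notch up from flat. The empty wooden picture frame must end up lying flat on the board, about in the middle, with one long side against the ledge; leave everything else on the table where it is.

Things in the scene. Friction and masses are not known exactly. Their poses are not given: they have to be found in the camera images.
- board (a joint): tilt of the easel's board, rad: 0 flat, 1.43 stop. A ratchet props it at about 0.22, 0.43, 0.64, 0.85 (notches 1 to 4 from flat): it clicks past them going up and is stopped at the next one below when let down. Past about 1.3 a lug has thrown the pawl clear, then it goes down freely; below 0.04 the pawl has been pushed in again. Damped: let go, it sinks at up to 1.5 rad/s. Starts on notch 3 or 4
- pawl (a joint): ratchet pawl, an upright 55 mm steel strut on the easel's left (+y) side, rad: 0 leaning in, engaged; up to 0.2 while a tooth passes; 0.52 thrown clear, leaning out, where it stays by its own weight (dead centre 0.38)
- hinge_mid (a point): middle of the board's hinge line, on the fixed base (230 x 200 mm, plus a 50 mm pawl bracket at its left), 95 mm above the table, at the board's near edge. x: level, from the hinge towards the far, free edge that rises; y: along the hinge to the left; z: up. Plywood board: 200 mm wide, 190 mm from hinge to free edge, 12 mm thick, underside on the hinge line when flat, 0.5 kg with bar
- lift_bar (a point): middle of the lifting bar: round steel, 12 mm diameter, 140 mm long, parallel to the hinge, held 38 mm beyond the board's far edge by two arms 66 mm either side of the middle. It lies 228 mm from the hinge line along the board, 6 mm above its underside; 3 to 12 N lifts it. Axes turn with the board: x along it away from the hinge, y along the bar, z out of its face
- ledge_mid (a point): on the board's face, at the foot and middle of the ledge, a wooden strip across the board near the hinge, 180 mm long, 18 mm high. 14 mm from the hinge line along the board, 12 mm above its underside (107 mm above the table when flat). Axes as lift_bar: the free face runs from here 176 mm along x and 100 mm to either side in y
- frame: empty picture frame of light wood, lying flat: 160 mm along its y, 120 mm along its x, 18 mm thick; four bars 22 mm wide round an opening of 76 x 116 mm; 0.11 to 0.23 kg. Origin: centre of its underside, z up. Against the ledge, its origin is 60 mm along x from ledge_mid
- jar: bystander: a squat clear jar with a white cap, 70 mm across, 90 mm high; origin at the centre of its underside as it stands
- glue: bystander: an upright white glue bottle, 50 mm across, 140 mm high; origin at the centre of its underside as it stands
- palette: bystander: a flat white ceramic dish, 140 mm across, 18 mm high; origin at the centre of its underside as it stands
- mug: bystander: a mug, 80 mm across, 90 mm high, handle to one side; origin at the centre of its underside as it stands
- tape: bystander: a bare cardboard tape core lying flat, 100 mm across, 25 mm high; origin at the centre of its underside as it stands
- brush: bystander: a flat paint brush lying down, 170 mm long, about 20 mm high; origin at the centre of its underside as it lies
- cap: bystander: a plain white plastic cap standing on end, 36 mm across, 32 mm high; origin at the centre of its underside as it stands

How it is judged:
By the outcome, as a careful person would: the job done as asked, in the order asked, and still so for the second after the job is handed in, with the robot touching nothing.
It also fails if it takes over 64 s, if anything falls off the work surface, if the arm or the gripper's body presses on something with over 40 N, if the wrist force passes 120 N, or if a joint passes its speed limit or range.

### The arm

A 6-joint arm with a two-finger parallel gripper is mounted at the origin on the work surface. World frame = base frame: x ahead of the robot, y to its left, z up, the work surface at z = 0. Lengths are in m, angles in rad, forces in N, time in s.
With the tool pointing down it reaches from about 0.3 to 0.75 m from the base axis. Payload 8.5 kg.
Tool frame: the origin (TCP) lies midway between the tips of the shut fingers; the grasp point (between the pads) lies 19 mm behind it (robot.hold_point_z is the distance from the TCP to the grasp point, in m); z points along the fingers, x is the direction in which the jaws open and shut, and the axes are right-handed (so a half turn about z gives the same grasp; the last joint's range is limited). The gripper opens to 85 mm and grips with 20 to 120 N. Pads are 22 mm wide; open, the fingers measure 114 mm over their backs; the gripper's body (76 mm by 85 mm) begins 54 mm behind the grasp point. The pads swing forward as they close: fully open they stand 13 mm farther back than shut.
Start: joints at [1.043, 0.381, 1.297, -0, 1.464, -0.215], TCP at [0.169, 0.523, 0.231] pointing down, gripper open.
Joint ranges: [-3.11, 3.11], [-0.89, 2.33], [0.22, 2.48], [-1.42, 4.56], [0.17, 2.85], [-2.88, 2.88]. Speed limits (rad/s): [2.39, 2.39, 3.14, 3.14, 3.14, 3.14].

### API

Orientations are given as a 3x3 rotation matrix whose columns are the frame's x, y, z axes.
In Python, from bench import robot, imaging gives the robot as it stands. The module is installed in compiled form; this text tells all that it offers. Calls block until the motion is done:
- robot.move_ptp(position, orientation): joint-space move of the TCP to a pose.
- robot.servo_line(position, ori=None, max_speed=0.15, contact_N=None): straight line of the TCP; ori=None keeps the orientation; max_speed is the mean speed in m/s. With contact_N (N) it stops when the force on the tool has changed by that much, and returns True; else False.
- robot.movej(angles): joint-space move.
- robot.grip(opening, strength=None): finger opening in m; strength is the grip in N (None keeps the last); returns when the fingers have stopped.
- robot.dwell(seconds).
- robot.inverse_kinematics(position, orientation): joint angles nearest the present ones, or None.
- robot.read_state(): the state.
- imaging.read_camera(name): name is "scene" or "side" or "wrist"; returns a dict with "img" (480x640x3 uint8, red, green, blue), "depth" (480x640 float32, m along the optical axis (not along the pixel's ray), 0 where there is no reading), "fx", "fy", "cx", "cy" (pixels), "R" (3x3) and "t" (3): a world point X has camera coordinates R X + t. Camera axes: x right, y down, z forward; pixel columns grow to the right and rows downward; lengths in m; the calibration is good to about 2 mm. The wrist camera is an equidistant fisheye: a pixel r from the principal point sees the ray r / f radians off the axis. A picture is of the moment at which its call begins.
A pose or a line that the arm cannot do raises robot.MotionError and nothing moves.
- robot.job_done(): hands the job in, once; it reports no verdict.
The state is a dict: "t": time; "joint_pos": joint angles; "dq": joint speeds; "effort": joint torques, N m; "ee_pos": TCP position; "tcp_rot": TCP orientation; "contact_force": force on the tool from outside, world axes, zero at the start; "moment": the same for the moment, N m; "opening": finger opening in m.
Only numpy, scipy, OpenCV 4.12 (cv2) and the standard library are available. Lean on these libraries where they do the work, as an engineer would, in place of code of your own. Each camera call takes 0.05 s, during which the arm holds its last target. There are 200 camera calls.

## Working session

There is one attempt and no reset: what is moved stays moved. The work goes in short steps, each a Python script; the robot and the scene stay as the last script left them, time stands still between calls to the robot, and variables do not carry over. Pictures are saved under pics/ and viewed, about 8 in all and at most 12, crops included, and the job is handed in when it is done.

```bash
ls; mkdir -p pics; python3 - <<'E'
from bench import robot, imaging
import cv2,numpy as np
for n in ("scene","side"):
    c=imaging.read_camera(n); np.savez(f"pics/{n}0.npz",**c)
    cv2.imwrite(f"pics/{n}0.png",c["img"][:,:,::-1])
    print(n,c["fx"],c["cx"],c["cy"],(-c["R"].T@c["t"]).round(3),c["R"].round(2).tolist(),(c["depth"]>0).mean())
s=robot.read_state();print(s["t"],s["contact_force"],robot.hold_point_z)
E
```

```text
pics
scene 550.1241705797669 327.12878866553257 241.99456866022328 [ 1.096 -0.749  0.857] [[0.82, 0.57, 0.01], [0.36, -0.52, -0.78], [-0.43, 0.64, -0.63]] 0.9954329427083334
side 566.6898977674074 322.15740517171605 243.04611503006504 [-0.078 -0.744  0.999] [[0.76, -0.64, -0.0], [-0.42, -0.5, -0.76], [0.49, 0.58, -0.66]] 0.9959440104166667
0.1 [-0.19602264 -0.20721162  0.10171773] 0.0187
```

View pics/scene0.png

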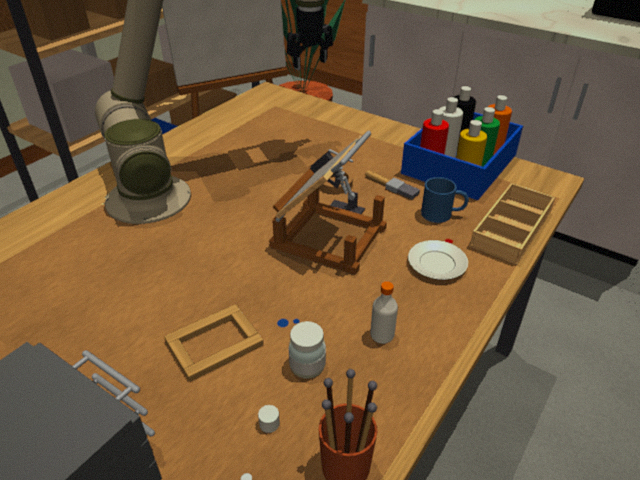

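View pics/side0.png

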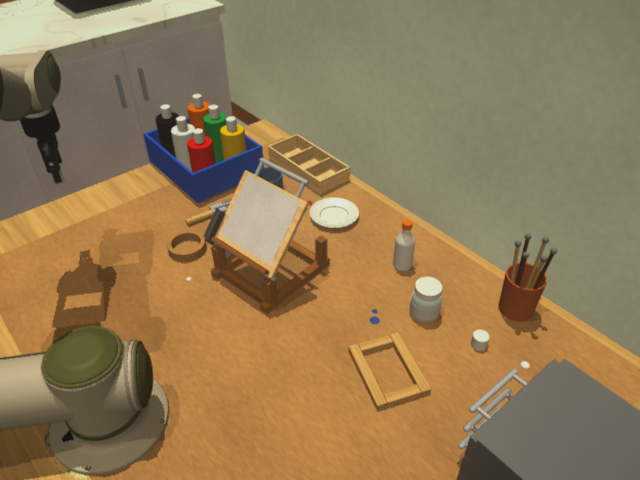

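The scene view shows the frame at about (213,342), the easel at (330,210) with its board steep, and the jar, glue and cap nearby. The side view shows the board face at (262,222), the lift bar at (263,162)-(305,182), and the frame at (389,370). I'll measure from depth.

```bash
cat > h.py <<'E'
import numpy as np, cv2
def cloud(c):
    v,u=np.mgrid[0:480,0:640]; d=c["depth"]
    P=np.stack([(u-c["cx"])/c["fx"]*d,(v-c["cy"])/c["fy"]*d,d],-1)
    return (P-c["t"])@c["R"]
def plane(P):
    for _ in range(4):
        m=P.mean(0); n=np.linalg.svd(P-m,full_matrices=False)[2][2]; r=(P-m)@n; P=P[abs(r)<max(0.002,2*r.std())]
    return m,n*np.sign(n[2]),r.std()
def rect(P):
    (c,s,a)=cv2.minAreaRect((P[:,:2]*1000).astype(np.float32)); return np.array(c).round(1),np.array(s).round(1),round(a,1)
E
cat > m0.py <<'E'
from h import *
for n in ("scene","side"):
    c=dict(np.load(f"pics/{n}0.npz")); W=cloud(c)
    print(n,"table z",np.median(W[300:320,150:170] if n=="scene" else W[330:350,230:250],axis=(0,1)).round(4))
    x0,y0,x1,y1=(160,300,270,380) if n=="scene" else (340,325,435,412)
    m=np.zeros((480,640),bool); m[y0:y1,x0:x1]=1
    P=W[m&(W[...,2]>.012)&(W[...,2]<.025)]; print("frame",len(P),rect(P),np.median(P[:,2]))
W=cloud(c)
m=np.zeros((480,640),bool); m[190:250,235:290]=1
P=W[m&(c["img"].max(2).astype(int)-c["img"].min(2)<50)]; M,nn,r=plane(P)
th=np.arctan2(np.hypot(nn[0],nn[1]),nn[2]); print("board",M.round(4),nn.round(4),r,"tilt",th)
ex=-np.array([nn[0],nn[1],0])/np.hypot(nn[0],nn[1]); ey=np.cross([0,0,1],ex); bx=ex*np.cos(th)+np.array([0,0,1])*np.sin(th)
print("ex",ex,"yaw",np.arctan2(ex[1],ex[0]))
# all near-plane pts in region => extents
m[:]=0; m[165:280,205:312]=1
Q=W[m]; q=Q-M; k=abs(q@nn)<.006; Q=Q[k];q=q[k]
a,b=q@bx,q@ey
print("along",np.percentile(a,[0,.5,1,99,99.5,100]).round(4),"across",np.percentile(b,[0,.5,1,99,99.5,100]).round(4))
# bar: points beyond the board, within 15mm of plane
m[:]=0; m[150:200,245:320]=1
Q=W[m]; q=Q-M; k=(abs(q@nn+.006)<.02); q=q[k];a,b=q@bx,q@ey
k=a>.11; print("bar",k.sum(),a[k].min(),a[k].max(),b[k].min(),b[k].max(),np.histogram(a[k],12))
E
python3 m0.py
```

```text
scene table z [ 0.3423 -0.2714  0.0005]
frame 2260 (array([ 502.7, -271.3]), array([160.7, 124.5]), 69.1) 0.017668586068627437
side table z [3.086e-01 3.800e-03 3.000e-04]
frame 2087 (array([ 500.5, -273.5]), array([164.4, 122.3]), 69.3) 0.017430096863761724
board [0.475  0.1328 0.1832] [-0.7384 -0.1146  0.6646] 0.0017608503112903694 tilt 0.8438961105876617
ex [ 0.98815954  0.15342987 -0.        ] yaw 0.1540383175838852
along [-0.1254 -0.1096 -0.1003  0.1233  0.1246  0.1266] across [-0.0987 -0.0963 -0.0955  0.1047  0.1136  0.1318]
bar 294 0.11022099023200334 0.12661214262152473 -0.07106640431070495 0.07952354256739241 (array([ 4,  7,  4, 19, 31, 28, 32, 29, 37, 32, 33, 38]), array([0.11022099, 0.11158692, 0.11295285, 0.11431878, 0.11568471,
       0.11705064, 0.11841657, 0.1197825 , 0.12114843, 0.12251435,
       0.12388028, 0.12524621, 0.12661214]))
```

```bash
python3 - <<'E'
import cv2,numpy as np
a=cv2.imread("pics/side0.png")[140:310,170:340];b=cv2.imread("pics/scene0.png")[120:280,250:410]
cv2.imwrite("pics/crop0.png",np.hstack([cv2.resize(a,(400,400),interpolation=2),cv2.resize(b,(400,400),interpolation=2)]))
E
```

```text
(no output)
```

View pics/crop0.png

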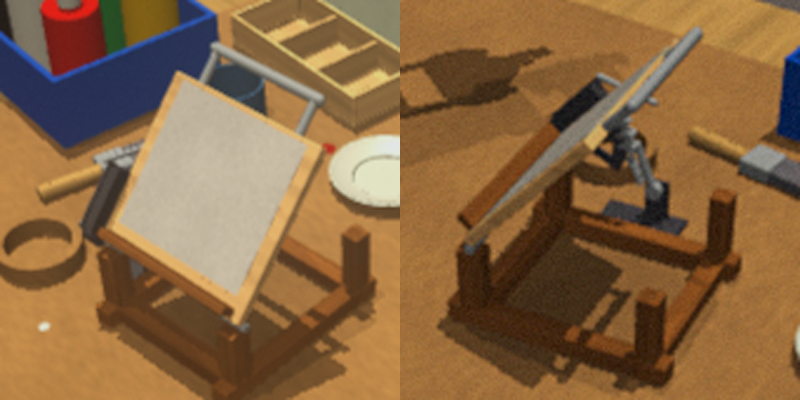

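The tilt of 0.844 puts the board on notch 4. The hinge height also comes out at exactly 95 mm, which agrees with the sheet. Next I'll check IK over the arc and clearance to the bystanders.

```bash
cat >> h.py <<'E'
H=np.array([.4127,.1272,.095]); YAW=.154
ex=np.array([np.cos(YAW),np.sin(YAW),0]); ey=np.array([-ex[1],ex[0],0]); ez=np.array([0,0,1.])
def axes(th): return ex*np.cos(th)+ez*np.sin(th), -ex*np.sin(th)+ez*np.cos(th)
def tool(pitch,sg):  # z axis along -n at given tilt
    bx,n=axes(pitch); return np.column_stack([sg*bx,np.cross(-n,sg*bx),-n])
def barpose(th,sg,back=0,f=1.0):
    bx,n=axes(th); R=tool(f*th,sg); return H+.228*bx+.006*n+R[:,2]*(.0187-back), R
E
python3 - <<'E'
from h import *
from bench import robot
print(robot.read_state()["tcp_rot"].round(2).tolist())
for f in (1.,.6,.3):
  for sg in (1,-1):
    print(f,sg,[(None if (q:=robot.inverse_kinematics(*barpose(th,sg,b,f))) is None else q.round(2).tolist()) for th,b in ((.85,.1),(.85,0),(1.4,0),(.7,0),(0,0),(.5,.1))])
th=0.85
for n in ("scene","side"):
    c=dict(np.load(f"pics/{n}0.npz")); W=cloud(c).reshape(-1,3); q=W-H
    print("bar scene check",n)
    bx,nn=axes(.847); a,b,d=q@bx,q@ey,q@nn
    k=(a>.21)&(a<.26)&(abs(b)<.1)&(abs(d-.006)<.015); print(k.sum(),np.percentile(a[k],[2,98]),np.percentile(b[k],[1,99]),np.percentile(d[k],[2,98]))
    k=(a<.19)&(a>.05)&(abs(b)<.095)&(abs(d-.012)<.006);print("face d",np.median(d[k]),np.percentile(b[(abs(d-.009)<.006)&(a<.18)&(a>.05)&(abs(b)<.15)],[1,99]))
    x,y,z=q@ex,q@ey,W[:,2]
    # obstacles beyond easel
    k=(x>.20)&(x<.42)&(abs(y)<.14)&(z>.03)&~((abs(a-.2)<.06)&(abs(d-.006)<.02)); 
    for lo,hi in ((.2,.25),(.25,.28),(.28,.32),(.32,.42)):
        j=k&(x>=lo)&(x<hi)
        if j.any(): print(lo,j.sum(),"zmax",z[j].max().round(3),"y",y[j].min().round(3),y[j].max().round(3))
E
```

```text
[[0.31, 0.95, -0.0], [0.95, -0.31, -0.0], [-0.0, -0.0, -1.0]]
1.0 1 [[-0.02, -0.04, 1.81, 0.26, 0.54, -0.34], [0.01, 0.18, 1.79, 0.32, 0.35, -0.4], [-0.1, 0.0, 2.27, 2.67, 0.58, -2.78], [0.03, 0.26, 1.66, 0.16, 0.52, -0.24], [0.07, 0.69, 1.18, -0.0, 1.27, -0.08], [0.03, 0.22, 1.48, 0.07, 0.95, -0.15]]
1.0 -1 [[-0.02, -0.04, 1.81, 0.26, 0.54, 2.8], [0.01, 0.18, 1.79, 0.32, 0.35, 2.75], [-0.1, 0.0, 2.27, 2.67, 0.58, 0.36], None, None, None]
0.6 1 [[0.02, 0.08, 1.48, 0.08, 1.08, -0.16], [0.03, 0.23, 1.55, 0.08, 0.86, -0.16], [-0.05, -0.1, 1.91, 0.31, 0.52, -0.4], [0.04, 0.32, 1.46, 0.06, 0.94, -0.13], [0.07, 0.69, 1.18, -0.0, 1.27, -0.08], [0.05, 0.31, 1.27, 0.03, 1.26, -0.11]]
0.6 -1 [None, None, [-0.05, -0.1, 1.91, 0.31, 0.52, 2.74], None, None, None]
0.3 1 [[0.04, 0.22, 1.22, 0.03, 1.45, -0.11], [0.05, 0.31, 1.36, 0.03, 1.21, -0.12], [-0.0, 0.01, 1.63, 0.07, 1.08, -0.17], [0.05, 0.39, 1.31, 0.02, 1.23, -0.11], [0.07, 0.69, 1.18, -0.0, 1.27, -0.08], [0.06, 0.4, 1.11, 0.01, 1.49, -0.1]]
0.3 -1 [None, None, None, None, None, None]
bar scene check scene
263 [0.21256388 0.23709883] [-0.07222971  0.07395427] [-0.00103708  0.01018302]
face d 0.011034974758100996 [-0.09955322  0.11453938]
0.32 34 zmax 0.052 y 0.116 0.14
bar scene check side
323 [0.21162518 0.23388397] [-0.07487105  0.0718989 ] [0.00350728 0.01432533]
face d 0.011545532696563589 [-0.09999029  0.09926022]
0.32 42 zmax 0.051 y 0.114 0.138
```

Both views agree on where the bar is, and the arc is reachable. I'll grasp the bar with the tool pitch partly following the board, then lift.

```bash
cat >> h.py <<'E'
def pitch(th): return .76*th if th<=.85 else .646+(th-.85)*.28
def bp(th,back=0):
    bx,n=axes(th); R=tool(pitch(th),1); return H+.228*bx+.006*n+R[:,2]*(.0187-back), R
def arc(robot,a,b,step=.14,v=.15,limit=35):
    k=max(1,int(np.ceil(abs(b-a)/step)))
    for th in np.linspace(a,b,k+1)[1:]:
        robot.servo_line(*bp(th),max_speed=v); s=robot.read_state(); F=s["contact_force"]
        print(f"{th:.2f} t{s['t']:.1f}",F.round(1))
        if np.linalg.norm(F)>limit: print("FORCE"); return False
    return True
E
python3 - <<'E'
from h import *
from bench import robot,imaging
robot.grip(.026,40)
p,R=bp(.847,.09); q=np.array([.33,.33,.40])
robot.move_ptp(q,tool(.5,1)); robot.move_ptp(p,R)
print(robot.servo_line(*bp(.847),max_speed=.1,contact_N=8), robot.read_state()["ee_pos"]-bp(.847)[0])
robot.grip(0.0,40)
s=robot.read_state(); print(s["t"],s["opening"],s["contact_force"])
c=imaging.read_camera("side");d=imaging.read_camera("scene")
cv2.imwrite("pics/g1.png",np.hstack([cv2.resize(c["img"][110:290,170:350],(400,400)),cv2.resize(d["img"][80:280,250:450],(400,400))])[:,:,::-1])
E
```

```text
False [-3.22886533e-05  7.06947232e-05  6.24628036e-04]
4.225 0.010726953831659818 [1.65935359 1.55960985 3.62468651]
```

View pics/g1.png

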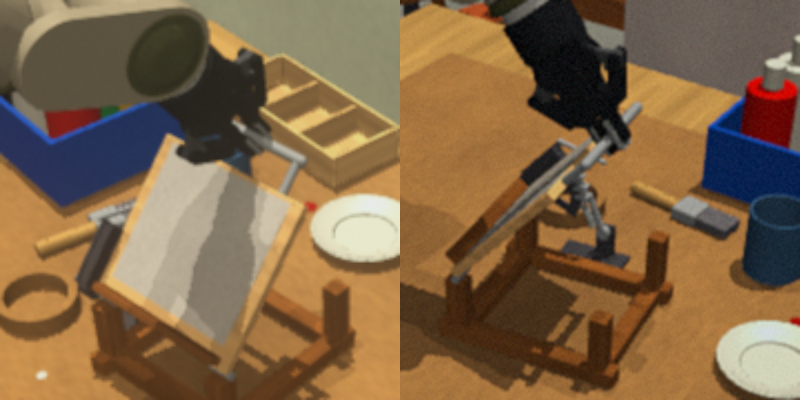

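The picture shows the bar held in the middle between the pads, at (240,140) left and (610,125) right. The opening reads 11 mm, which fits a 12 mm bar. Lifting now.

```bash
python3 - <<'E'
from h import *
from bench import robot,imaging
if arc(robot,.847,1.38):
    c=imaging.read_camera("side")
    arc(robot,1.38,1.0)
    robot.dwell(.1)
    d=imaging.read_camera("scene")
    cv2.imwrite("pics/g2.png",np.hstack([cv2.resize(c["img"][100:280,170:350],(400,400)),cv2.resize(d["img"][80:280,250:450],(400,400))])[:,:,::-1])
E
```

```text
0.98 t4.7 [4.3 2.8 4.4]
1.11 t5.0 [3.4 3.1 6.9]
1.25 t5.4 [3.1 3.7 7.2]
1.38 t5.7 [2.8 3.1 9.8]
1.25 t6.1 [ 2.9  2.4 10.5]
1.13 t6.5 [2.4 2.2 8.6]
1.00 t6.8 [3.6 2.7 6.5]
```

View pics/g2.png

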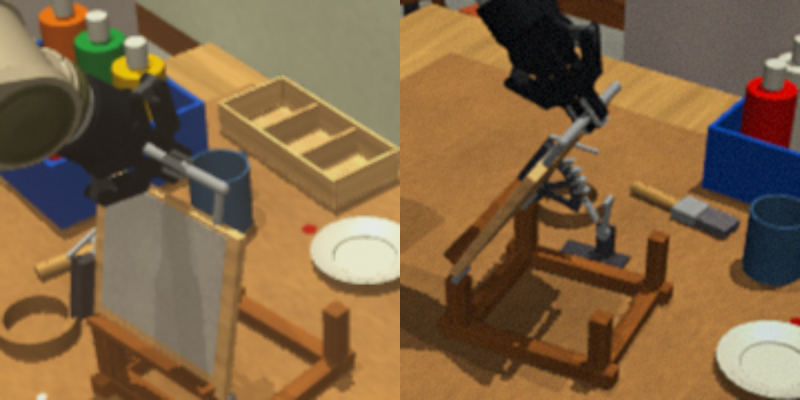

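The left picture shows the board near vertical, and the right one shows it back at 1.0. I'll lower on, watching for a catch at 0.85.

```bash
python3 - <<'E'
from h import *
from bench import robot,imaging
if arc(robot,1.0,.75,.125,.1,18) and arc(robot,.75,.08,.14,.15,20):
    print(robot.servo_line(*bp(-.008),max_speed=.06,contact_N=12)); s=robot.read_state(); print(s["t"],s["contact_force"],s["ee_pos"]-bp(0)[0])
    c=imaging.read_camera("side");d=imaging.read_camera("scene")
    cv2.imwrite("pics/g3.png",np.hstack([cv2.resize(c["img"][120:300,170:350],(400,400)),cv2.resize(d["img"][80:280,250:450],(400,400))])[:,:,::-1])
E
```

```text
0.88 t7.4 [5.9 2.3 4.7]
0.75 t7.8 [5.4 2.8 5.1]
0.62 t8.2 [7.  3.  4.2]
0.48 t8.5 [7.8 3.4 3.3]
0.35 t8.9 [7.6 3.4 1.4]
0.21 t9.2 [9.2 3.5 2.3]
0.08 t9.6 [ 8.1  2.6 -0.5]
True
9.9167 [-3.0850798  -0.82401582 10.19636764] [0.00121097 0.00040564 0.00014238]
```

View pics/g3.png

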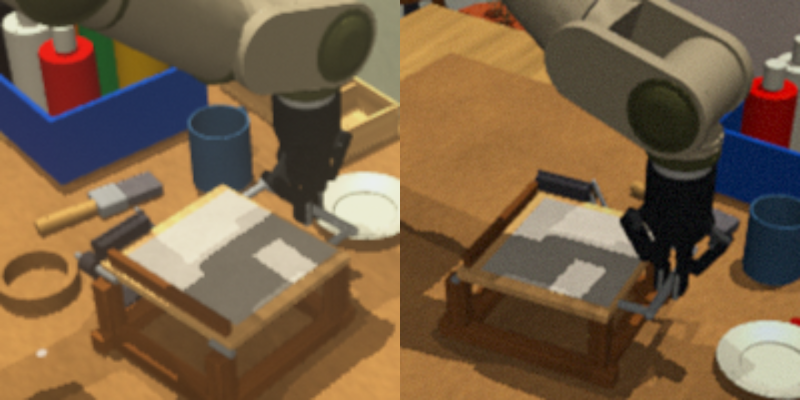

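The board is flat, with the stop resisting at 10 N. Raising to 0.53 and then letting down onto notch 2.

```bash
python3 - <<'E'
from h import *
from bench import robot,imaging
if arc(robot,0,.53,.14,.13,30):
    robot.dwell(.1)
    arc(robot,.53,.47,.03,.06,20)
    print(robot.servo_line(*bp(.405),max_speed=.04,contact_N=6)); s=robot.read_state(); print(s["t"],s["contact_force"],s["ee_pos"]-bp(.43)[0])
    robot.grip(.026); robot.dwell(.2)
    p,R=bp(.43,.12); robot.servo_line(p,R,max_speed=.2)
    robot.move_ptp([.52,-.1,.33],tool(0,1))
    c=imaging.read_camera("side");d=imaging.read_camera("scene"); s=robot.read_state(); print(s["t"])
    np.savez("pics/side4.npz",**c); np.savez("pics/scene4.npz",**d)
    W=cloud(c); m=np.zeros((480,640),bool); m[190:270,220:300]=1
    k=m&(np.ptp(c["img"].astype(int),axis=2)<50)&(abs((W-H)@ey)<.09)&(W[...,2]>.1); 
    M,n,r=plane(W[k]); print("tilt",np.arctan2(np.hypot(n[0],n[1]),n[2]),n,r,k.sum(),(M-H)@n)
    cv2.imwrite("pics/g4.png",c["img"][:,:,::-1])
    for nm,c in (("scene",d),("side",c)):
        W=cloud(c);x0,y0,x1,y1=(160,300,270,380) if nm=="scene" else (340,325,435,412)
        m[:]=0; m[y0:y1,x0:x1]=1; P=W[m&(W[...,2]>.012)&(W[...,2]<.025)]; print("frame",rect(P))
E
```

```text
0.13 t10.4 [ 9.1  3.7 -1.6]
0.27 t10.8 [9.9 4.  0.3]
0.40 t11.2 [9.  4.9 0.9]
0.53 t11.5 [9.7 3.8 2.3]
0.51 t11.9 [9.2 5.  2.7]
0.49 t12.1 [9.6 4.2 2.3]
0.47 t12.4 [9.3 4.1 2.4]
True
12.725 [-1.5802393  -0.43980708  4.59176001] [ 0.00241876  0.00047109 -0.0025429 ]
15.1083
tilt 0.42492897831297183 [-0.40745266 -0.06274876  0.91106801] 0.0017253717296113074 3462 0.012025698325675958
frame (array([ 502.4, -270.7]), array([161.6, 124.3]), 68.8)
frame (array([ 500.6, -273.1]), array([163.5, 121.1]), 69.1)
```

View pics/g4.png

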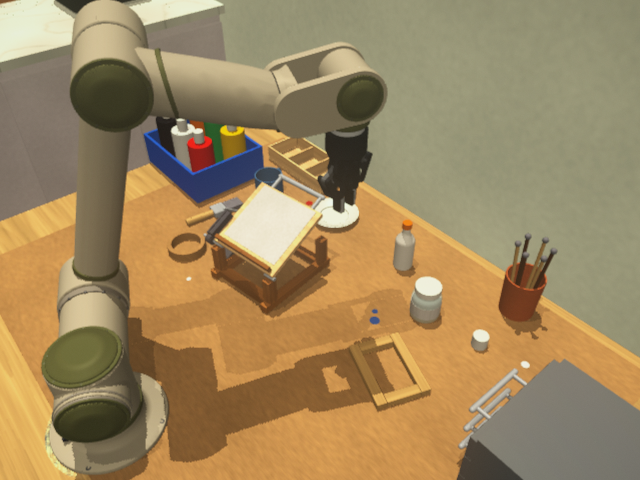

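Tilt is 0.425, so the board is on notch 2 and the hinge offset checks. The frame is undisturbed at (0.5015,-0.272), long axis 69°, near (389,370) in the side view. I'll check the jar's clearance, then pick up the far long bar.

```bash
cat >> h.py <<'E'
FC=np.array([.5015,-.272,0]); FY=np.deg2rad(69.0-90)
fx=np.array([np.cos(FY),np.sin(FY),0]); Rpick=np.column_stack([fx,np.cross([0,0,-1],fx),[0,0,-1]])
TB=.425
def placep(s,h,lat=0): # grasp bar centre at s along board from ledge foot, TCP h above face
    bx,n=axes(TB); return H+(.014+s)*bx+(.012+h)*n+lat*ey, tool(TB,1)
E
python3 - <<'E'
from h import *
from bench import robot
for n in ("scene","side"):
    W=cloud(dict(np.load(f"pics/{n}4.npz"))).reshape(-1,3); q=(W-FC); a=q@fx; b=q@np.array([-fx[1],fx[0],0])
    k=(a<.2)&(a>-.05)&(abs(b)<.15)&(W[:,2]>.03)&(W[:,2]<.12)
    print("obst",k.sum(),"a",np.percentile(a[k],[0,2,98]).round(3),"b",np.percentile(b[k],[0,2,98,100]).round(3)) if k.any() else print("none")
p=FC+.049*fx
for x in ((p+[0,0,.1],Rpick),(p+[0,0,.003],Rpick),placep(.109,.1),placep(.109,.004)): print(x[0].round(3),(None if (q:=robot.inverse_kinematics(*x)) is None else q.round(2)))
E
```

```text
obst 1436 a [0.119 0.125 0.184] b [0.091 0.092 0.148 0.15 ]
obst 1002 a [0.113 0.115 0.175] b [0.086 0.089 0.146 0.15 ]
[ 0.547 -0.29   0.1  ] [-0.68  0.61  1.29 -0.    1.24 -0.31]
[ 0.547 -0.29   0.003] [-0.68  0.73  1.38 -0.    1.03 -0.31]
[0.478 0.137 0.248] [ 0.01  0.11  1.7   0.07  0.92 -0.18]
[0.517 0.143 0.16 ] [ 0.02  0.28  1.76  0.09  0.68 -0.19]
```

```bash
python3 - <<'E'
from h import *
from bench import robot,imaging
p=FC+.049*fx
robot.grip(.045,60)
robot.move_ptp(p+[0,0,.1],Rpick)
print(robot.servo_line(p+[0,0,.003],max_speed=.12,contact_N=6))
robot.grip(0,60); s=robot.read_state(); print(s["t"],s["opening"],s["ee_pos"])
robot.servo_line(p+[0,0,.22],max_speed=.2)
robot.move_ptp(*placep(.125,.12))
c=imaging.read_camera("side");d=imaging.read_camera("scene");s=robot.read_state(); print(s["t"],s["opening"],s["contact_force"])
cv2.imwrite("pics/g5.png",np.hstack([cv2.resize(c["img"][90:290,170:370],(400,400)),cv2.resize(d["img"][80:280,250:450],(400,400))])[:,:,::-1])
E
```

```text
False
17.875 0.02038945877026315 [ 0.54765333 -0.28983902  0.00404651]
20.8083 0.02012373377249001 [ 0.68406743 -0.64476946 -1.45790215]
```

View pics/g5.png

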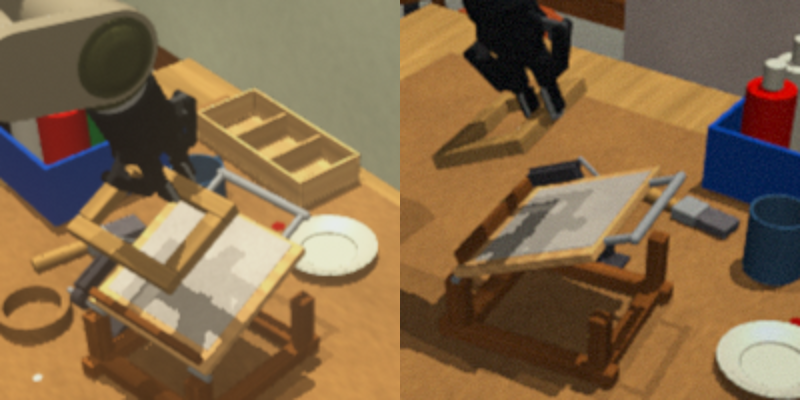

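The frame is held level with the board and aligned above it. Lowering until it touches, sliding it to the ledge, then releasing.

```bash
python3 - <<'E'
from h import *
from bench import robot,imaging
bx,n=axes(TB)
robot.servo_line(*placep(.119,.03),max_speed=.2); robot.dwell(.2)
print(robot.servo_line(*placep(.119,-.002),max_speed=.03,contact_N=4))
s=robot.read_state(); e=s["ee_pos"]; print("h",(e-H)@n-.012,"s",(e-H)@bx-.014,s["contact_force"])
e=e+.0005*n
print(robot.servo_line(e-.02*bx,max_speed=.03,contact_N=6))
s=robot.read_state(); e=s["ee_pos"]; print("h",(e-H)@n-.012,"s",(e-H)@bx-.014,s["contact_force"])
robot.grip(.040); robot.dwell(.2)
robot.servo_line(e+.12*n,max_speed=.2)
robot.move_ptp([.30,.30,.42],tool(.2,1))
c=imaging.read_camera("side");d=imaging.read_camera("scene");s=robot.read_state(); print(s["t"])
np.savez("pics/side6.npz",**c); np.savez("pics/scene6.npz",**d)
cv2.imwrite("pics/g6.png",np.hstack([cv2.resize(c["img"][140:300,190:350],(400,400)),cv2.resize(d["img"][130:290,250:410],(400,400))])[:,:,::-1])
for nm,c in (("side",c),("scene",d)):
    W=cloud(c).reshape(-1,3)-H; a,b,z=W@bx-.014,W@ey,W@n-.012
    k=(abs(z-.018)<.005)&(a>.006)&(a<.17)&(abs(b)<.1); P=np.c_[a[k],b[k]]; print(nm,k.sum(),np.median(z[k]),rect(P),np.percentile(b[k],[1,99]),np.percentile(a[k],[1,99]))
    k=(abs(z)<.006)&(a>.13)&(a<.17)&(abs(b)<.1);A=W[k]; M,m,r=plane(A); print("tilt",np.arctan2(np.hypot(m[0],m[1]),m[2]),np.median(z[k]))
E
```

```text
True
h 0.002717063296090916 s 0.11894587806896699 [-1.40698004 -0.49042815  5.40803421]
True
h 0.003453424122690514 s 0.110142471749193 [0.00909336 0.47309831 2.68636491]
25.325
side 1405 0.017027024427926477 (array([63.6,  8. ]), array([115. , 183.7]), 0.1) [-0.08226464  0.09838909] [0.00678991 0.11968336]
tilt 0.4353323463142792 -0.0002271930442612497
scene 819 0.016639253722675537 (array([65.5,  8. ]), array([183.2, 118.7]), 89.8) [-0.08164487  0.09793884] [0.00706069 0.12354555]
tilt 0.42056730993432834 -0.00040822268801754026
```

View pics/g6.png

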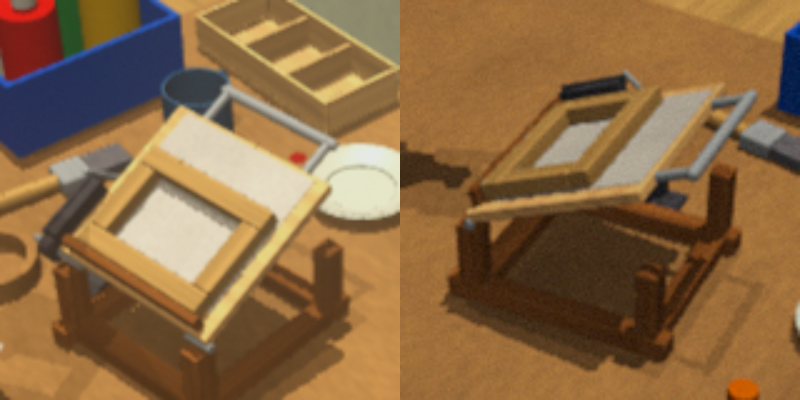

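The frame lies flat on the board, square and centred, at (165,235) left. It reached the ledge contact within about 1 mm. A gentle nudge with shut fingers will make sure it's seated.

```bash
python3 - <<'E'
from h import *
from bench import robot,imaging
bx,n=axes(TB)
robot.grip(0,40)
robot.move_ptp(*placep(.152,.10)); print(robot.servo_line(*placep(.152,.007),max_speed=.12,contact_N=8)); robot.dwell(.2)
print(robot.servo_line(*placep(.118,.007),max_speed=.02,contact_N=4)); s=robot.read_state(); e=s["ee_pos"]
print("s",(e-H)@bx-.014,s["contact_force"],s["t"])
robot.servo_line(e+.008*bx,max_speed=.08); robot.servo_line(e+.008*bx+.1*n,max_speed=.2)
robot.move_ptp([.30,.30,.42],tool(.2,1)); robot.dwell(.3)
c=imaging.read_camera("side");d=imaging.read_camera("scene");print(robot.read_state()["t"])
for nm,c in (("side",c),("scene",d)):
    W=cloud(c).reshape(-1,3)-H; a,b,z=W@bx-.014,W@ey,W@n-.012
    k=(abs(z-.018)<.005)&(a>.006)&(a<.17)&(b>-.1)&(b<.09); print(nm,[np.percentile(a[k&(b>l)&(b<l+.03)],[98]).round(4) for l in (-.07,-.015,.04)],np.percentile(b[k&(a>.02)&(a<.1)],[1,99]).round(4))
    k=(abs(z)<.006)&(a>.13)&(a<.17)&(abs(b)<.09);M,m,r=plane(W[k]); print("tilt",np.arctan2(np.hypot(m[0],m[1]),m[2]))
cv2.imwrite("pics/g7.png",np.hstack([cv2.resize(c["img"][130:250,280:400],(400,400)) if 0 else cv2.resize(d["img"][150:230,260:340],(400,400),interpolation=cv2.INTER_CUBIC),cv2.resize(imaging.read_camera("side")["img"][140:390,170:500],(400,303))[:,:,:] if 0 else cv2.resize(d["img"],(400,400))])[:,:,::-1])
E
```

```text
False
True
s 0.13403815441164835 [2.43114733 1.4804876  1.56677376] 29.0833
31.5333
side [array([0.1187]), array([0.1194]), array([0.118])] [-0.0834  0.0783]
tilt 0.4309215978639719
scene [array([0.1233]), array([0.1235]), array([0.1224])] [-0.0816  0.0793]
tilt 0.42430579843787253
```

View pics/g7.png

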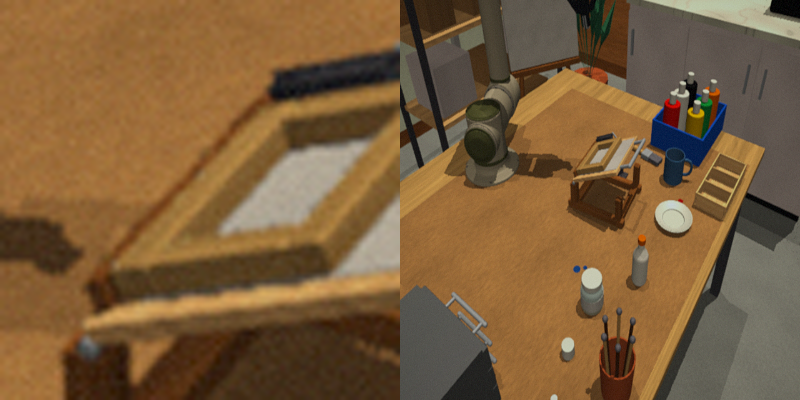

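The left crop shows the frame flush along the ledge, from (110,265) to (275,100), with no gap. The right view shows the bystanders where they were and the arm clear, so I'm handing in.

```bash
python3 -c "
from bench import robot
robot.job_done(); print(robot.read_state()['t'])"
```

```text
the job is handed in; nothing more can be done
the job is handed in; nothing more can be done
```

The job is handed in, at about 31.5 s of the 64 s allowed. The board is propped on notch 2 and the frame lies flat on it, against the ledge.

**What I did:** I gripped the steel bar and lifted the board from notch 4 to about 1.38 rad. It then went down flat without catching on any notch, so the pawl was clear. I raised it to about 0.53 rad and let it down onto notch 2. The frame was picked up by one long side, set on the board, slid to the ledge, and given a gentle nudge to seat it.

**Last checks:**
- **Board:** the tilt measured 0.431 (side view) and 0.424 (scene view), against about 0.43 for notch 2.
- **Frame:** it is square to the ledge and centred within about 3 mm. Its upper edge measured about 119 mm (side) and 123 mm (scene) from the ledge, against 120 mm when touching. The two views disagree by 4 mm, but the nudge met resistance and the picture shows no gap.
- **Bystanders:** they look unmoved in the last picture; I did not measure their positions.
- **Pawl:** I did not measure its angle. That it dropped back in follows from the board holding on notch 2.

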